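Square a stone slab on the measuring board

ROBOT

A 7-joint arm with a two-finger parallel gripper is mounted at the origin on the work surface. World frame = base frame: x ahead of the robot, y to its left, z up, the work surface at z = 0. Lengths are in m, angles in degrees, forces in N, time in s.
With the tool pointing down it reaches from about 0.425 to 0.875 m from the base axis. Payload 4.7 kg.
Tool frame: the origin (TCP) lies at the very end of the fingers, on their centre line; the grasp point (between the pads) lies 19 mm behind it; z points along the fingers, y is the line along which they close (so a half turn about z gives the same grasp; the last joint's range is limited). The gripper opens to 87 mm and grips with 3 to 60 N. Pads are 19 mm wide; open, the fingers measure 117 mm over their backs; the gripper's body (75 mm by 190 mm) begins 51 mm behind the grasp point.
Start: joints at [-64.108, 18.392, -4.016, 83.108, 1.295, 78.541, -3.26], TCP at [0.276, 0.589, 0.19] pointing down, gripper open.
Joint ranges: [-163.93, 163.93], [-17.29, 119.83], [-79.2, 71.16], [3.27, 140.29], [-89.18, 269.18], [5.43, 117.66], [-154.24, 154.24]. Speed limits (degrees/s): [147.25, 147.25, 180, 180, 180, 180, 180].

INTERFACE

Orientations are given as [roll, pitch, yaw] about the fixed x, y, z axes, in that order (R = Rz(yaw) Ry(pitch) Rx(roll)).
In Python, from cell import get_obs, cams, ticket, finder gives the robot as it stands.
- The arm moves only by the shell command python3 -m creep 'ROWS' [FORCE]. ROWS is text: rows parted by semicolons, each of 5 numbers parted by spaces: the shift along the world's x, y, z in m, then the turn about the world's z in degrees, then the finger opening in m, from 0 to 0.087. A call has 1 to 8 rows; each row shifts and turns the commanded pose from where the row before left it; what a row does not reach is not made up. A row lasts 1/8 s, in which the tool goes at most 62.5 mm and 10.7 degrees, less where a joint would pass 70% of its speed; a pose out of reach is approached as far as the arm can. A call with a gripper value outside its range is refused whole. The fingers move at their own pace and stop on an object; FORCE is the grip in N (left out, the last holds). Time passes only in rows, so rows that do not move let the fingers close. It gives the time, the measured TCP pose, the force, the opening and the grip force at its end, in the units of the state.
- get_obs(): the state, without advancing time (a new reading comes with each control period).
- cams.read_camera(name): name is "scene" or "top" or "wrist"; returns the picture (480x640x3 uint8, red, green, blue); there is no depth.
- cams.calibration(name): a dict with "fx", "fy", "cx", "cy" (pixels), "extrinsics" (4x4, takes a point from world to camera coordinates). Camera axes: x right, y down, z forward; pixel columns grow to the right and rows downward; lengths in m; the calibration is good to about 2 mm. A picture is of the moment at which its call begins: read the wrist's pose just before it. calibration takes no time and is no camera call; for the wrist camera it gives the pose at the moment of the call.
- ticket.sign_off(): hands the job in; it is judged then, once.
Trained networks look in the newest picture that a camera, given by its name, has taken for a name from the list of things; names that differ only in an ending like _2 or _b are one class to them, and where a whole thing is asked for, a point or a joint stands for the part that bears it (a point fixed in the world has none). Each returns a list of dicts, best first, with "p" (0 to 1); they miss things now and then, are a little off and sometimes report something else, mostly with a low value. They report only what shows in the picture. A call takes as long as a camera call. They do not tell look-alikes from the thing itself.
- finder.masks_of(name, camera): "mask" (480x640 bool, what is visible of it) and "xy" ([column, row] in pixels, amid what is visible of it).
- finder.tip_of(name, camera): "xy" ([column, row] in pixels: a listed point, or the origin of a listed thing).
The state is a dict: "time_s": time; "qpos": joint angles; "joint_velocities": joint speeds; "effort": joint torques, N m; "tool_pos": TCP position; "tool_rot": TCP orientation; "force": force on the tool from outside, world axes, zero at the start; "wrist_torque": the same for the moment, N m; "grip_width": finger opening in m; "grasp_force": force on a finger pad.
Only numpy, scipy, OpenCV 4.12 (cv2) and the standard library are available. Lean on these libraries where they do the work, as an engineer would, in place of code of your own. Each camera call takes 0.05 s, during which the arm holds its last target. There are 200 camera calls.

TASK

Measure the flat stone slab on the wooden measuring board: push it along the board, without ever gripping, straddling or lifting it, until its long side lies flush against the back fence and its end is fully home against the fixed end stop, and push the sliding jaw along until it touches the slab's other end. Use only the fingertips or the outside of the fingers on slab and jaw, pinch nothing, leave all the other things where they are, and finish clear of everything.

Things in the scene. Friction and masses are not known exactly. Their poses are not given: they have to be found in the camera images.
- board: Wooden measuring board fixed to the table, a plate 250 mm (x) by 460 mm (y), upper face at z = 10 mm. Origin: on the table surface near its middle (plate spans x -130 to 120, y -230 to 230 mm). Its x axis points away from the robot to the back fence, y to the left along the fence, up to 15 degrees askew; it never moves in a run.
- fence (a point): Middle of the back fence's near face, at its top edge: board x = 100, y = 0, z = 45 mm. The fence is a straight batten, 20 mm thick, along the whole far side of the board, with black 1 cm graduations on top.
- stop (a point): A point on the fixed end stop's inner (left) face, at its top edge: board x = 0, y = -190, z = 55 mm. The stop is a wooden bar 25 mm thick across the board's right end, from board x = -120 mm to the fence.
- slab: Flat rectangular slab of sandy limestone, the largest stone, lying loose on the board between end stop and jaw, 75 mm (x) by 110 mm (y), 32 mm high, about 0.6 kg. Origin: centre of its underside; its y axis is the long side, at the start up to about 30 degrees askew to the board's. Its side that looks to the back fence is the long +x side.
- jaw (a joint): Travel of the sliding jaw in m: 0 is farthest left (away from the end stop), growing to 0.30 as it is pushed along the board's -y towards the end stop. Its inner face stands at board y = 0.150 m minus this value, so it reads 0.23 when it touches a 110 mm slab that is home against the end stop. It slides stiffly (about 2.5 N) and stays where it is left.
- jaw_face (a point): Middle of the jaw blade's inner (slab-side) face. The blade is an upright light wooden bar across the board, board x -5 to +100 mm, 22 mm thick along y, z 12 to 54 mm; this point is at board x = 50 mm, z = 33 mm. Behind it a 50 mm long shoe of the jaw rides over the fence (board x 83 to 133 mm, up to z = 66 mm).
- jaw_back (a point): Middle of the jaw blade's outer (left) face, 22 mm from jaw_face along board +y, at board x = 50 mm, z = 33 mm: the face to push on.
- pebble: Small dark faceted pebble, 34 mm wide, 26 mm high, loose on the board's near right corner; leave it alone. Origin: centre of its underside.
- cobble: Rounded faceted stone, 64 mm wide, 48 mm high, on the table to the right of the board; leave it alone. Origin: centre of its underside.
- block: Small squarish limestone block, 50 by 55 by 30 mm, on the table to the right of the board; leave it alone. Origin: centre of its underside.
- tub_a: Open cream plastic tub, 64 mm wide, 45 mm high, on the table to the left of the board; leave it alone. Origin: centre of its underside.
- tub_b: A second tub like tub_a, also left of the board; leave it alone.
- brush: Hand brush lying beyond the board; leave it alone. Origin: on its underside near the middle.
- trowel: Small pointing trowel with a dark wooden handle lying beyond the board; leave it alone. Origin: on its underside, where neck and blade meet.
Mind the look-alikes: they are no part of the job. What is shaped like the slab but blue or green is not meant.

How it is judged (in metres and radians):
At the end, for the whole second after the job is handed in: The slab lies flat and at rest on the board, its long side within 4 mm of the back fence and parallel to it within 0.05 rad, its end within 4 mm of the end stop, and the jaw closed on its other end within about 4 mm (jaw at 0.226 or more) (x of slab in the frame of board above 0.0585 m and angle between the y axis of slab and the y axis of board, either way round below 0.05 rad and y of slab in the frame of board below -0.131 m and value of joint jaw above 0.226 m and z of slab in the frame of board below 0.013 m and angle between slab's own z axis and vertical below 0.05 rad and linear speed of slab below 0.01 m/s); the robot touches nothing.
It fails at once if the slab is lifted off the board (more than 10 mm) or tipped (z of slab in the frame of board above 0.02 m or angle between slab's own z axis and vertical above 0.2 rad).
It fails at once if the slab is gripped or straddled by the fingers (the point between the finger pads comes down inside the slab's outline) (x of the grasp point in the frame of slab between -0.031 and 0.031 m and y of the grasp point in the frame of slab between -0.048 and 0.048 m and z of the grasp point in the frame of slab below 0.04 m).
It fails at once if the jaw blade is gripped or straddled by the fingers (the point between the finger pads comes down inside the blade's outline) (x of the grasp point in the frame of jaw_face between -0.055 and 0.05 m and y of the grasp point in the frame of jaw_face between 0.004 and 0.018 m and z of the grasp point in the frame of jaw_face below 0.028 m).
It fails at once if another thing is disturbed (moved more than 25 mm) (distance of any of pebble, cobble, block, tub_a, tub_b, brush, trowel from where it was at the start of the episode above 0.025 m).
It also fails if it takes over 56 s, if anything falls off the work surface, if the arm or the gripper's body presses on something with over 40 N, if the wrist force passes 120 N, or if a joint passes its speed limit or range.

## Working session

There is one attempt and no reset: what is moved stays moved. The work goes in short steps, Python scripts to look and compute and a shell command to move; the robot and the scene stay as the last step left them, time stands still between calls to the robot, and variables do not carry over. Pictures are saved under pics/ and viewed, at most 10 in all, crops included, and the job is handed in when it is done.

```bash
mkdir -p pics; ls; cat > h.py <<'E'
import numpy as np, cv2
from cell import get_obs, cams, ticket, finder
def cal(n):
    c=cams.calibration(n); K=np.array([[c['fx'],0,c['cx']],[0,c['fy'],c['cy']],[0,0,1]]); return K,np.array(c['extrinsics'])
def proj(n,P):
    K,E=cal(n); P=np.atleast_2d(P); q=(E[:3,:3]@P.T+E[:3,3:]); q=K@q; return (q[:2]/q[2]).T
def back(n,xy,z):
    K,E=cal(n); R,t=E[:3,:3],E[:3,3]; o=-R.T@t
    xy=np.atleast_2d(xy); d=(R.T@np.linalg.inv(K)@np.c_[xy,np.ones(len(xy))].T).T
    return o+d*((z-o[2])/d[:,2])[:,None]
def tri(obs):
    A=[];b=[]
    for n,xy in obs:
        K,E=cal(n);R,t=E[:3,:3],E[:3,3];o=-R.T@t
        d=R.T@np.linalg.inv(K)@np.array([*xy,1.]);d/=np.linalg.norm(d);M=np.eye(3)-np.outer(d,d);A.append(M);b.append(M@o)
    return np.linalg.lstsq(np.vstack(A),np.hstack(b),rcond=None)[0]
E
python3 - <<'E'
from h import *
ims={n:cams.read_camera(n) for n in('scene','top')}
cv2.imwrite('pics/a.png',cv2.cvtColor(ims['top'],cv2.COLOR_RGB2BGR));cv2.imwrite('pics/b.png',cv2.cvtColor(ims['scene'],cv2.COLOR_RGB2BGR))
for p in('board','fence','stop','slab','jaw_face','jaw_back','pebble'):
    r={n:finder.tip_of(p,n) for n in ims}
    print(p,{n:[(np.round(d['xy']).tolist(),round(d['p'],2)) for d in r[n][:3]] for n in r}, end=' ')
    if all(r.values()): print(tri([(n,r[n][0]['xy']) for n in r]).round(4))
for n in ims:
  for d in finder.masks_of('slab',n)[:3]:
    m=d['mask'].astype(np.uint8); print(n,d['p'],cv2.minAreaRect(cv2.findNonZero(m)),cv2.boxPoints(cv2.minAreaRect(cv2.findNonZero(m))).round().tolist())
o=get_obs();print(o['time_s'],o['tool_pos'],o['tool_rot'],o['grip_width'])
E
```

```text
pics
board {'scene': [([307.0, 278.0], 0.74)], 'top': [([339.0, 245.0], 0.84)]} [ 0.5186  0.0119 -0.0024]
fence {'scene': [([349.0, 289.0], 0.74)], 'top': [([463.0, 222.0], 0.64), ([334.0, 199.0], 0.6)]} [ 0.6138 -0.1367  0.1825]
stop {'scene': [([216.0, 298.0], 0.75), ([233.0, 315.0], 0.74)], 'top': [([428.0, 227.0], 0.93)]} [ 0.5303 -0.1821  0.1007]
slab {'scene': [([108.0, 304.0], 0.96), ([311.0, 168.0], 0.86), ([197.0, 460.0], 0.82)], 'top': [([364.0, 244.0], 0.98), ([500.0, 331.0], 0.97), ([185.0, 154.0], 0.67)]} [ 0.4702 -0.1908  0.1263]
jaw_face {'scene': [([359.0, 246.0], 0.64)], 'top': [([288.0, 228.0], 0.84)]} [0.5491 0.1269 0.039 ]
jaw_back {'scene': [([370.0, 240.0], 0.86), ([217.0, 299.0], 0.69)], 'top': [([279.0, 227.0], 0.64), ([361.0, 243.0], 0.56), ([427.0, 228.0], 0.47)]} [0.5527 0.1501 0.0434]
pebble {'scene': [([217.0, 300.0], 0.62), ([202.0, 374.0], 0.45)], 'top': [([426.0, 228.0], 0.61), ([421.0, 274.0], 0.5)]} [ 0.5299 -0.1809  0.0946]
scene 0.97 ((510.6568298339844, 245.02366638183594), (57.07693099975586, 35.07692337036133), 22.61986541748047) [[478.0, 250.0]
[... 323 characters left out ...]
249008178711) [[147.0, 468.0], [171.0, 414.0], [243.0, 446.0], [219.0, 500.0]]
top 0.94 ((179.7680206298828, 150.61016845703125), (48.659366607666016, 34.983489990234375), 77.125) [[157.0, 131.0], [191.0, 123.0], [202.0, 170.0], [168.0, 178.0]]
top 0.89 ((501.5838623046875, 334.3087158203125), (58.329315185546875, 37.52082061767578), 34.99201965332031) [[467.0, 333.0], [488.0, 302.0], [536.0, 336.0], [515.0, 366.0]]
top 0.68 ((366.3000183105469, 239.6000213623047), (35.329872131347656, 50.98234939575195), 63.43495178222656) [[336.0, 235.0], [381.0, 212.0], [397.0, 244.0], [351.0, 267.0]]
0.9 [0.27559817 0.58870914 0.18999875] [1.79994063e+02 2.32738659e-03 1.54915169e+02] 0.08708651812695002
```

View pics/a.png

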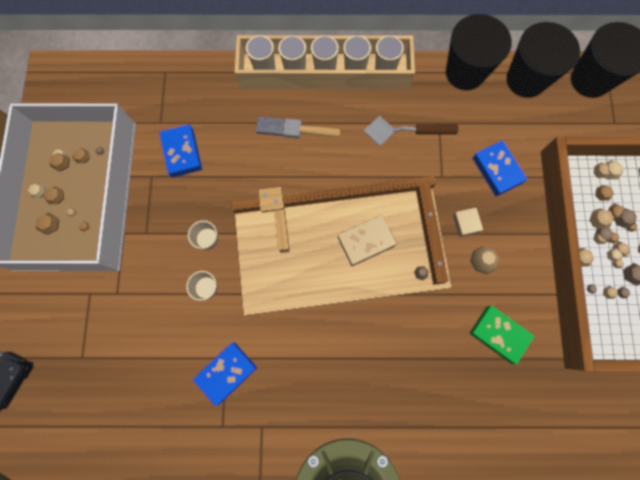

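View pics/b.png

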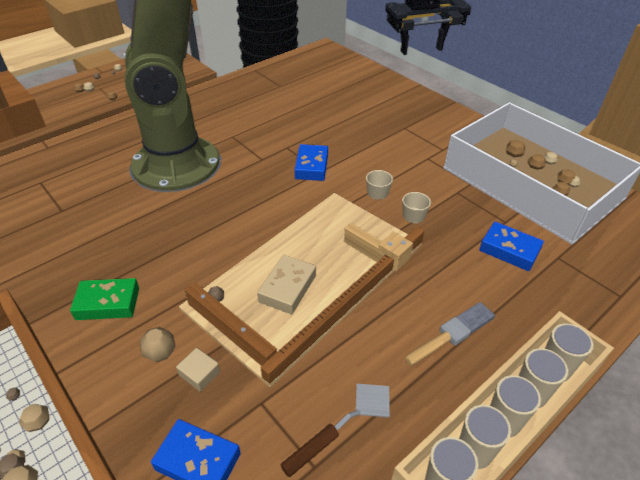

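The top view shows the slab at about (367,240), tilted on the board, with the jaw blade at about (283,228). The stop bar is at about (433,235), the pebble at (422,272) and the fence along the far side. The scene view agrees, with the slab at about (287,283). The blue and green slabs are decoys. Next I fit the board and slab poses.

```bash
cat > fit.py <<'E'
from h import *
from scipy.optimize import least_squares, minimize
def T(p,P):
    P=np.atleast_2d(P).astype(float);c,s=np.cos(p[2]),np.sin(p[2])
    return np.c_[P[:,:2]@np.array([[c,s],[-s,c]])+p[:2],P[:,2]]
def inv(p,P):
    P=np.atleast_2d(P);c,s=np.cos(p[2]),np.sin(p[2]); return (P[:,:2]-p[:2])@np.array([[c,-s],[s,c]])
def box(x,y,z0,z1): return np.array([[a*x/2,b*y/2,z] for a in(-1,1) for b in(-1,1) for z in(z0,z1)])
def fitslab(names,near,p0):
    ms={}
    for n in names:
        k=proj(n,[*near[:2],.03])[0]
        c=[d for d in finder.masks_of('slab',n) if np.hypot(*(np.array(d['xy'])-k))<40]
        if c: ms[n]=c[0]['mask']
    def cost(p):
        s=0
        for n,m in ms.items():
            h=cv2.convexHull((proj(n,T(p,box(.075,.11,.01,.042)))*16).round().astype(np.int32))
            g=np.zeros(m.shape,np.uint8);cv2.fillConvexPoly(g,h,1,shift=4);s+=1-(g.astype(bool)&m).sum()/(g.astype(bool)|m).sum()
        return s
    best=min((minimize(cost,[*p0[:2],p0[2]+d],method='Nelder-Mead',options=dict(initial_simplex=np.array([*p0[:2],p0[2]+d])+np.vstack([np.zeros(3),np.diag([.01,.01,.1])]))) for d in(-.2,0,.2)),key=lambda r:r.fun)
    return best.x,best.fun,list(ms)
E
python3 - <<'E'
from fit import *
F=[('top',(244,314),(-.13,.23,.01)),('top',(450,288),(-.13,-.23,.01)),('scene',(337,195),(-.13,.23,.01)),('scene',(183,308),(-.13,-.23,.01)),
('top',(428,227),(0,-.19,.055)),('top',(339,245),(0,0,0)),('scene',(307,278),(0,0,0)),('scene',(233,315),(0,-.19,.055)),('top',(334,199),(.1,0,.045)),('scene',(349,289),(.1,0,.045))]
f=lambda p:np.hstack([proj(n,T(p,P))[0]-xy for n,xy,P in F])
r=least_squares(f,[.52,.01,0.1],loss='soft_l1');b=r.x;print(b,np.degrees(b[2]),r.fun.reshape(-1,2).round(1).tolist())
p0=[*back('top',(366,240),.04)[0][:2],b[2]+.3]
s,c,ns=fitslab(['top','scene'],p0,p0);print('slab',s,c,ns,'in board',inv(b,[*s[:2],0]),np.degrees(s[2]-b[2]))
j=inv(b,[tri([('scene',(359,246)),('top',(288,228))])]) ;print('jawface in board',j)
np.save('b.npy',b);np.save('s.npy',s)
out=[]
for n,q in(('top','a'),('scene','b')):
    im=cv2.imread(f'pics/{q}.png')
    L=[T(b,[[-.13,.23,.01],[-.13,-.23,.01],[.12,-.23,.01],[.12,.23,.01]]),T(b,[[.1,-.23,.045],[.1,.23,.045]]),T(b,[[-.12,-.19,.055],[.1,-.19,.055]]),T(s,[[.0375,.055,.042],[.0375,-.055,.042],[-.0375,-.055,.042],[-.0375,.055,.042]]),T(b,[[-.005,j[0,1],.054],[.1,j[0,1],.054]])]
    im=cv2.resize(im,None,fx=3,fy=3,interpolation=cv2.INTER_CUBIC)
    for l in L: cv2.polylines(im,[(proj(n,l)*3+1).round().astype(np.int32)],len(l)>2,(0,0,255),1)
    x,y=(220,170) if n=='top' else (170,180); out.append(im[y*3:y*3+600,x*3:x*3+780])
cv2.imwrite('pics/c.png',cv2.resize(np.hstack(out),(800,308),interpolation=cv2.INTER_AREA));cv2.imwrite('pics/c1.png',out[0]);cv2.imwrite('pics/c2.png',out[1])
E
```

```text
[0.52171263 0.01192808 0.12562222] 7.197623036496788 [[-1.2, -0.3], [0.5, -0.4], [-3.0, -1.6], [-6.0, -1.9], [-1.3, 1.2], [0.6, -1.1], [1.1, -0.5], [2.1, 1.5], [0.3, -2.6], [-2.5, -0.1]]
slab [ 0.52530186 -0.04617277  0.45383891] 0.15300473375946078 ['top', 'scene'] in board [[-0.00371863 -0.05809271]] 18.805431162045405
jawface in board [[0.04181621 0.11045333]]
```

View pics/c1.png

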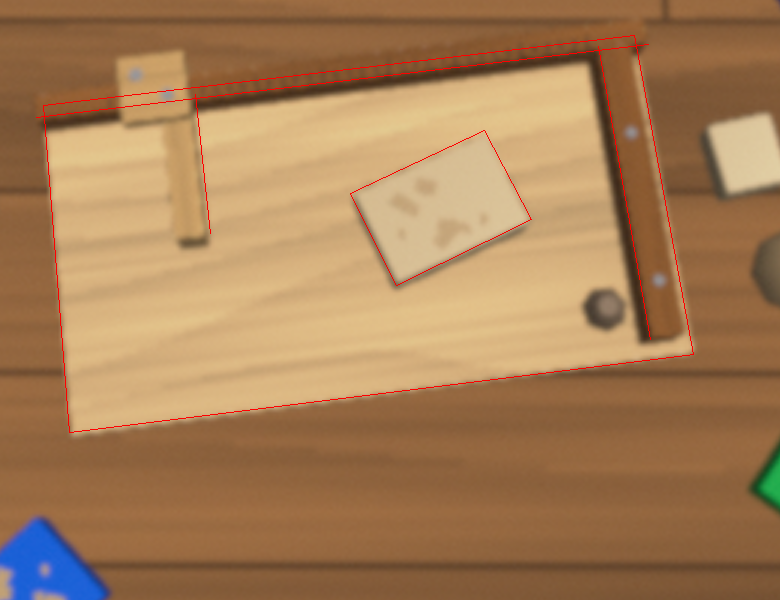

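View pics/c2.png

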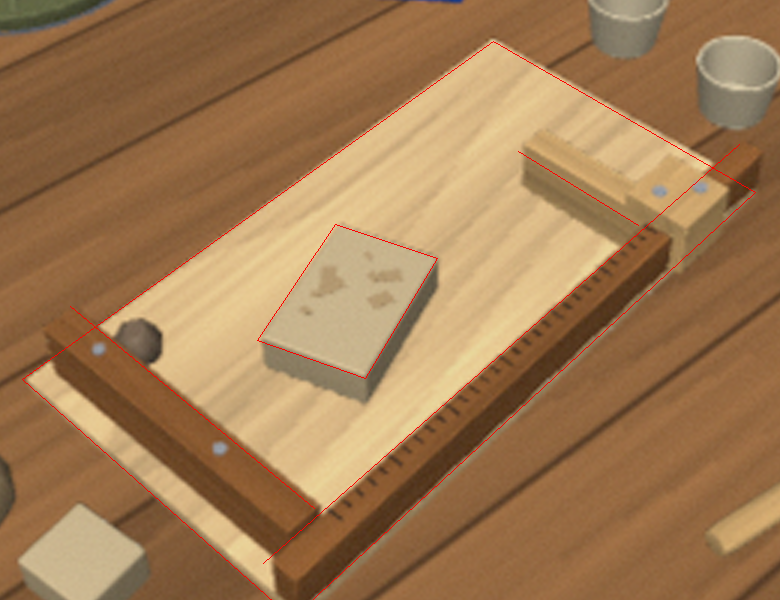

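The overlay matches the image, so the board yaw is about 7.2°. The slab sits at board (-0.004, -0.058), turned +19°. The plan is to push its near side with two fingertips parallel to the fence, then push the jaw so that it carries the slab to the stop.

```bash
python3 -m creep '.029 -.043 0 4 .06;.029 -.043 0 4 .06;.029 -.043 0 4 .06;.029 -.043 0 4 .06;.029 -.043 0 4 .06;.029 -.043 0 4 .06;.029 -.043 0 4 .06'; python3 -m creep '-.004 -.044 0 .5 .06;-.004 -.044 0 .5 .06;-.004 -.044 0 .5 .06;-.004 -.044 0 .5 .06;-.004 -.044 0 .5 .06;-.004 -.044 0 .5 .06;-.004 -.044 0 .5 .06;-.004 -.044 0 .5 .06'; python3 -m creep '0 0 0 0 .06'
```

```text
time_s: 1.88
tool_pos: [0.4795, 0.2863, 0.1903]
tool_rot: [180.0, 0.0, -176.9]
force: [0.4, 0.4, -0.4]
grip_width: 0.06
grasp_force: 0.0
time_s: 2.88
tool_pos: [0.4464, -0.0657, 0.1903]
tool_rot: [180.0, 0.1, -173.1]
force: [0.5, 0.4, -0.6]
grip_width: 0.0603
grasp_force: 0.0
time_s: 3.0
tool_pos: [0.4462, -0.068, 0.1904]
tool_rot: [-180.0, 0.1, -173.5]
force: [0.7, 0.8, 0.3]
grip_width: 0.0591
grasp_force: 0.0
```

```bash
python3 -m creep '0 0 -.045 .3 .06;0 0 -.045 0 .06;0 0 -.045 0 .06;0 0 -.033 0 .06;0 0 0 0 .06'; python3 - <<'E'
from fit import *
b=np.load('b.npy');o=get_obs();print(inv(b,o['tool_pos']),o['tool_pos'],o['tool_rot'],o['force'])
im=cams.read_camera('wrist');cv2.imwrite('pics/d.png',cv2.cvtColor(im,cv2.COLOR_RGB2BGR))
E
```

```text
time_s: 3.62
tool_pos: [0.4442, -0.0633, 0.02]
tool_rot: [180.0, -0.3, -172.7]
force: [0.6, -0.4, 0.3]
grip_width: 0.0597
grasp_force: 0.0
[[-0.08631947 -0.06492294]] [ 0.4442077  -0.06329841  0.01997816] [ 179.97173496   -0.31667753 -172.71856152] [ 0.57159671 -0.36299763  0.2827346 ]
```

View pics/d.png

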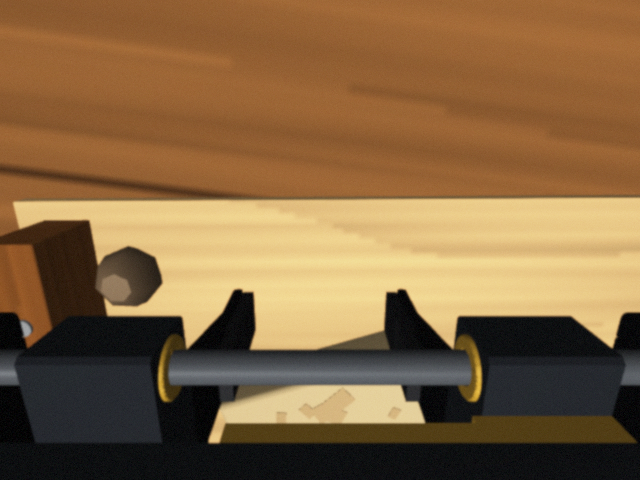

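The wrist view, with the robot side at the top, shows the slab's near corner at about (385,330), close to the left finger. The pebble is clear at (130,275). I narrow the opening so the corner can't slip between the fingers, then push along the board's x.

```bash
python3 -m creep '0 0 0 0 .036;0 0 0 0 .036;0 0 0 0 .036;.01 .00125 0 0 .036;.01 .00125 0 0 .036;.008 .001 0 0 .036;.008 .001 0 0 .036;.008 .001 0 0 .036'; python3 -m creep '.008 .001 0 0 .036;.008 .001 0 0 .036;.004 .0005 0 0 .036;0 0 0 0 .036'; python3 - <<'E'
from fit import *
b=np.load('b.npy');s=np.load('s.npy');o=get_obs();print(inv(b,o['tool_pos']),o['force'],o['tool_rot'])
ims={n:cams.read_camera(n) for n in('scene','top')}
s,c,ns=fitslab(['top','scene'],s+[.02,0,0],s+[.02,0,-.2]);print('slab',s,c,ns,'in board',inv(b,[*s[:2],0]),np.degrees(s[2]-b[2]))
a=[cv2.resize(ims['top'][170:330,220:480],(800,492),interpolation=cv2.INTER_CUBIC)]
cv2.imwrite('pics/e.png',cv2.cvtColor(a[0],cv2.COLOR_RGB2BGR))
E
```

```text
time_s: 4.68
tool_pos: [0.4911, -0.0587, 0.0218]
tool_rot: [-180.0, -0.0, -172.8]
force: [-0.1, -0.2, -0.6]
grip_width: 0.0363
grasp_force: 0.0
time_s: 5.18
tool_pos: [0.5107, -0.0563, 0.0219]
tool_rot: [-180.0, -0.0, -172.8]
force: [-0.2, -0.5, -0.4]
grip_width: 0.0356
grasp_force: 0.0
[[-0.01945536 -0.06632039]] [-0.1797428  -0.5039848  -0.43533633] [-1.79997207e+02 -9.96420394e-03 -1.72780194e+02]
slab [ 0.5241501  -0.04385878  0.46667247] 1.0976086853477485 ['top', 'scene'] in board [[-0.00457139 -0.05565265]] 19.54074000417722
```

View pics/e.png

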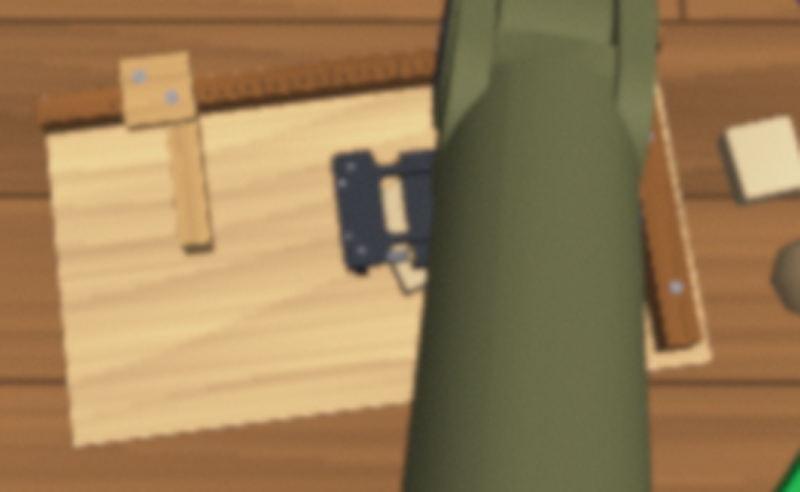

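The top view shows the arm hiding most of the slab, with a slab corner at about (405,285) on the near side of the gripper. That and the near-zero force look odd, so I check with the wrist camera.

```bash
python3 - <<'E'
from fit import *
b=np.load('b.npy');s=np.load('s.npy');o=get_obs();t=o['tool_pos']
print('tcp px crop',(proj('top',t)-[220,170])*800/260,'slab corner',(proj('top',T(s,[[-.0375,.055,.042]]))-[220,170])*800/260, 'scene', proj('scene',t), proj('wrist',t), o['qpos'])
w=cams.read_camera('wrist');sc=cams.read_camera('scene')
for n,k in(('wrist',w),):
    print(proj('wrist',T(s,[[-.0375,.055,.042],[-.0375,-.055,.042]])))
im=np.hstack([cv2.resize(w,(400,300)),cv2.resize(sc[180:380,150:417],(400,300))]);cv2.imwrite('pics/f.png',cv2.cvtColor(im,cv2.COLOR_RGB2BGR))
E
```

```text
tcp px crop [[463.04560868 236.90347181]] slab corner [[405.25963189 290.80066236]] scene [[277.66848333 283.76188879]] [[319.70816576 281.08607004]] [-20.51123064  11.14044809  26.10728263 114.00744297  -5.89076689
  56.11853479 105.66776953]
[[423.58469184 224.31602672]
 [205.93150216 293.99512789]]
```

View pics/f.png

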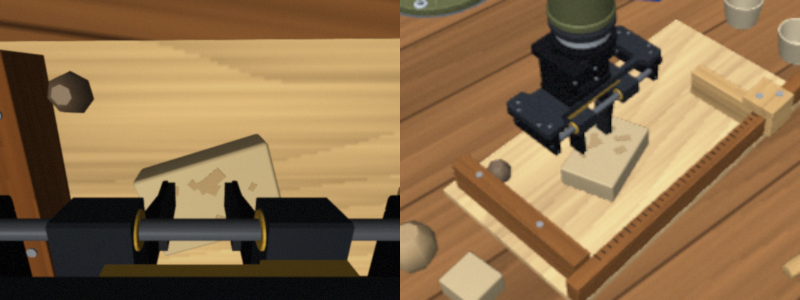

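The wrist and scene pictures show the fingertips standing over the slab's top face: slab not moved, no force. So the real fingertips are higher than the reported z of 0.022. I measure the actual tip height before moving any further.

```bash
python3 - <<'E'
from fit import *
o=get_obs();t=np.array(o['tool_pos']);yaw=np.radians(o['tool_rot'][2]-90);d=np.array([np.cos(yaw),np.sin(yaw),0])
ims={n:cams.read_camera(n) for n in('scene','wrist')}
out=[]
for n,(x,y) in(('scene',(230,220)),('wrist',(250,220))):
    f=4 if n=='scene' else 3
    im=cv2.resize(ims[n],None,fx=f,fy=f,interpolation=cv2.INTER_CUBIC)
    for z,c in((.022,(255,0,0)),(.042,(0,255,0)),(.06,(0,0,255))):
        for s in(-1,1):
            for e in(.018,):
                p=(proj(n,np.array([t[0],t[1],z])+s*e*d)[0]*f).astype(int);cv2.circle(im,tuple(map(int,p)),4,c,-1)
    w=400;out.append(im[y*f:y*f+500,x*f:x*f+w])
cv2.imwrite('pics/g.png',cv2.cvtColor(np.hstack(out),cv2.COLOR_RGB2BGR));print(o)
E
```

```text
{'time_s': 5.475, 'qpos': array([-20.51459741,  11.13660397,  26.10608528, 114.00250599,
        -5.89229006,  56.11199364, 105.66861887]), 'joint_velocities': array([-0.01115949,  0.05303295, -0.07834997, -0.14889948,  0.13737247,
       -0.04125679,  0.00746831]), 'effort': array([-7.57755752e-04, -3.35644519e+01,  2.65975334e+00, -2.63109505e+01,
        5.73986373e-02,  6.62721321e-02, -1.16196629e-04]), 'tool_pos': array([ 0.51041868, -0.05629905,  0.02201859]), 'tool_rot': array([ 1.79987496e+02,  4.13143431e-03, -1.72788250e+02]), 'force': array([-0.28444644,  0.02115916, -0.1417023 ]), 'wrist_torque': array([0.02542832, 0.03120533, 0.00790656]), 'grasp_force': 0.0, 'grip_width': 0.03562103689855498}
```

View pics/g.png

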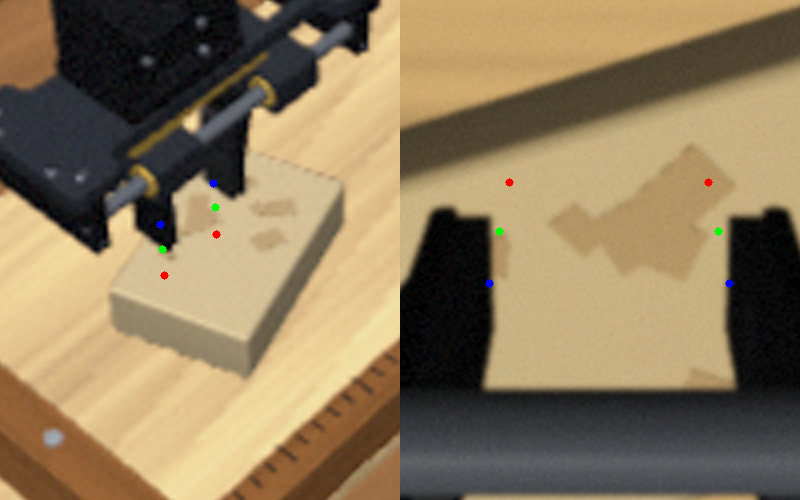

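The dots (red z=22, green 42, blue 60 mm) show the fingertips ending about 22–28 mm above the reported TCP, just over the slab. The wrist camera's view of the slab still agrees with the calibration. I back off, then go down gently until I feel the board, to calibrate the tip height.

```bash
python3 -m creep '0 0 .03 0 .036;-.035 -.0045 0 0 .036;-.034 -.0043 0 0 .036;0 0 -.015 0 .036;0 0 -.015 0 .036;0 0 0 0 .036'; python3 -m creep '0 0 -.003 0 .036;0 0 -.003 0 .036;0 0 -.003 0 .036;0 0 -.003 0 .036';python3 -m creep '0 0 -.003 0 .036;0 0 -.003 0 .036;0 0 0 0 .036'
```

```text
time_s: 6.32
tool_pos: [0.4409, -0.0651, 0.0205]
tool_rot: [-180.0, -0.2, -172.8]
force: [0.7, 0.2, -0.1]
grip_width: 0.0361
grasp_force: 0.0
time_s: 6.82
tool_pos: [0.4417, -0.0651, 0.0099]
tool_rot: [180.0, 0.0, -172.8]
force: [-1.0, 0.4, -0.0]
grip_width: 0.0361
grasp_force: 0.0
time_s: 7.2
tool_pos: [0.4413, -0.0651, 0.0037]
tool_rot: [180.0, -0.0, -172.8]
force: [-0.2, -1.0, -0.6]
grip_width: 0.0359
grasp_force: 0.0
```

```bash
for i in 1; do :; done; python3 -m creep '0 0 -.003 0 .036;0 0 -.003 0 .036;0 0 0 0 .036' | sed -n 2,4p; python3 -m creep '0 0 -.002 0 .036;0 0 -.002 0 .036;0 0 0 0 .036'| sed -n 2,4p
```

```text
tool_pos: [0.4413, -0.0651, -0.0023]
tool_rot: [180.0, -0.0, -172.8]
force: [-0.1, 0.2, -0.2]
tool_pos: [0.4414, -0.0651, -0.0062]
tool_rot: [180.0, -0.0, -172.8]
force: [0.5, 0.0, -0.4]
```

The tips should now be about 8–12 mm above the board, so I push.

```bash
python3 -m creep '.01 .00125 0 0 .036;.01 .00125 0 0 .036;.008 .001 0 0 .036;.008 .001 0 0 .036;.008 .001 0 0 .036' | sed -n 2,4p; python3 -m creep '.008 .001 0 0 .036;.008 .001 0 0 .036;.008 .001 0 0 .036'|sed -n 2,4p;  python3 - <<'E'
from fit import *
b=np.load('b.npy');s=np.load('s.npy');o=get_obs();print(inv(b,o['tool_pos']),o['force'])
w=cams.read_camera('wrist');sc=cams.read_camera('scene')
im=np.hstack([cv2.resize(w,(400,300)),cv2.resize(sc[180:380,150:417],(400,300))]);cv2.imwrite('pics/i.png',cv2.cvtColor(im,cv2.COLOR_RGB2BGR))
for g in (s+[.02,0,-.1],s+[.04,0,-.3]):
  r,c,ns=fitslab(['wrist','scene'],g,g);print('slab',r,c,ns,'in board',inv(b,[*r[:2],0]),np.degrees(r[2]-b[2]))
E
```

```text
tool_pos: [0.4847, -0.0594, -0.0066]
tool_rot: [180.0, -0.2, -172.8]
force: [-3.8, -0.0, 1.2]
tool_pos: [0.5102, -0.0565, -0.0061]
tool_rot: [180.0, 0.0, -172.8]
force: [-2.3, -0.0, -1.3]
[[-0.02003649 -0.06640124]] [-2.25156538 -0.00438763 -1.34961253]
slab [ 0.5604173  -0.04606505  0.23643819] 0.8878639798467819 ['wrist', 'scene'] in board [[ 0.03113359 -0.06238553]] 6.349287459281351
slab [ 0.56028969 -0.04500439  0.27565949] 0.8846874687583847 ['wrist', 'scene'] in board [[ 0.03113988 -0.06131724]] 8.596502038031943
```

View pics/i.png

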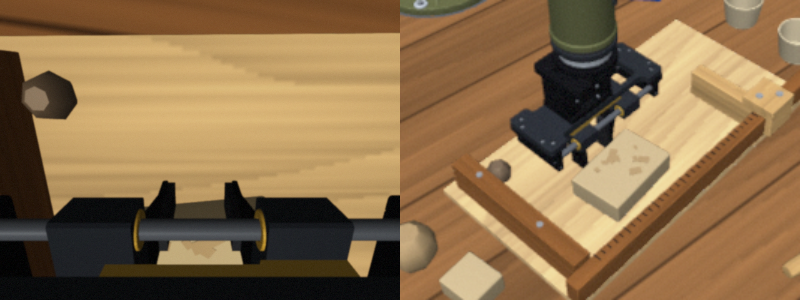

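The slab is now moving ahead of the fingers and squaring up, with 2–4 N on the tool. I keep pushing to the fence.

```bash
python3 -m creep '.006 .00075 0 0 .036;.006 .00075 0 0 .036;.006 .00075 0 0 .036;.005 .0006 0 0 .036;.004 .0005 0 0 .036' | sed -n 2,4p; python3 -m creep '.003 .0004 0 0 .036;.002 .0002 0 0 .036;0 0 0 0 .036'|sed -n 2,4p;python3 -m creep '.002 .0003 0 0 .036;.002 .0002 0 0 .036;0 0 0 0 .036'|sed -n 2,4p
```

```text
tool_pos: [0.5365, -0.0535, -0.0062]
tool_rot: [-180.0, -0.0, -172.8]
force: [-3.4, -1.6, 1.0]
tool_pos: [0.5421, -0.0527, -0.0061]
tool_rot: [-180.0, 0.0, -172.8]
force: [-1.4, -0.7, -2.0]
tool_pos: [0.5437, -0.0524, -0.0062]
tool_rot: [180.0, -0.2, -172.8]
force: [-7.3, -0.6, 3.7]
```

```bash
python3 -m creep '.002 .0003 0 0 .036;0 0 0 0 .036'|sed -n 2,4p;python3 -m creep '.002 .0003 0 0 .036;0 0 0 0 .036'|sed -n 2,4p; python3 - <<'E'
from fit import *
b=np.load('b.npy');o=get_obs();print(inv(b,o['tool_pos']),o['time_s'])
cams.read_camera('wrist');cams.read_camera('scene');g=T(b,[.0625,-.06,0])[0];g[2]=b[2]
r,c,ns=fitslab(['scene'],g,g);print('in board',inv(b,[*r[:2],0]),np.degrees(r[2]-b[2]),c)
E
```

```text
tool_pos: [0.5436, -0.0524, -0.0062]
tool_rot: [179.9, -0.5, -172.8]
force: [-13.4, -1.2, 8.8]
tool_pos: [0.5436, -0.0525, -0.0064]
tool_rot: [179.9, -0.7, -172.8]
force: [-17.6, -1.1, 12.5]
[[ 0.0136165  -0.06661103]] 11.125
in board [[ 0.05751838 -0.0660151 ]] 6.975016465425534 0.1995368583558471
```

The force reached 17 N with no further travel, so the slab is firm against the fence. Now I retreat, lift, close the fingers and go to the left of the jaw.

```bash
python3 -m creep '-.015 -.002 0 0 .036;-.02 -.0025 0 0 0;0 0 .04 0 0;0 0 .04 0 0;.002 .05 0 0 0;.002 .05 0 0 0;.002 .05 0 0 0;.002 .05 0 0 0'|sed -n 2,4p; python3 -m creep '.003 .05 0 0 0;0 0 0 0 0'; python3 - <<'E'
from fit import *
b=np.load('b.npy');s=np.load('s.npy');o=get_obs();print(inv(b,o['tool_pos']))
cams.read_camera('scene');cams.read_camera('top')
g=T(b,[.0625,-.065,0])[0];g[2]=b[2]
r,c,ns=fitslab(['scene','top'],g,g);print(ns,'in board',inv(b,[*r[:2],0]),np.degrees(r[2]-b[2]),c)
for p in('jaw_face','jaw_back'):
  q={n:finder.tip_of(p,n)[:1] for n in('scene','top')};print(p,q)
  for n,v in q.items():
    if v: print(n,inv(b,back(n,v[0]['xy'],.033)))
E
```

```text
tool_pos: [0.5241, 0.1465, 0.075]
tool_rot: [179.9, 0.3, -172.8]
force: [0.3, -0.7, 0.2]
time_s: 12.52
tool_pos: [0.5259, 0.2006, 0.0746]
tool_rot: [179.8, 0.2, -172.3]
force: [-0.6, -1.1, -0.4]
grip_width: 0.0004
grasp_force: 0.0
[[0.02784067 0.18668641]]
['scene', 'top'] in board [[ 0.06113806 -0.06812422]] 1.4764580418305429 0.33430432569974555
jaw_face {'scene': [{'xy': [357.6, 244.3], 'p': 0.58}], 'top': [{'xy': [302.2, 131.9], 'p': 0.69}]}
scene [[0.03324202 0.1165064 ]]
top [[0.26981143 0.05417639]]
jaw_back {'scene': [{'xy': [371.3, 241.5], 'p': 0.81}], 'top': [{'xy': [276.6, 227.1], 'p': 0.56}]}
scene [[0.04920575 0.1424663 ]]
top [[0.04857404 0.13595696]]
```

The slab now sits at board x≈0.061 and 1.5° off. The jaw's back face is at y≈0.137, and the tool is clear to its left. I descend and push the jaw.

```bash
python3 -m creep '0 0 -.04 0 0;0 0 -.03 0 0;0 0 -.01 0 0;.0013 -.0099 0 -.1 0;.0012 -.0099 0 -.1 0;.0013 -.0099 0 -.1 0;.0012 -.0099 0 0 0;.0013 -.0099 0 0 0'|sed -n 2,4p; python3 -m creep '.0013 -.0099 0 0 0;.0012 -.0099 0 0 0;.0013 -.0099 0 0 0;.0012 -.0099 0 0 0;.0013 -.0099 0 0 0;.0012 -.0099 0 0 0'|sed -n 2,4p;python3 -m creep '.0013 -.0099 0 0 0;.0012 -.0099 0 0 0;.0013 -.0099 0 0 0;.0012 -.0099 0 0 0'|sed -n 2,4p; python3 - <<'E'
from fit import *
b=np.load('b.npy');o=get_obs();print(inv(b,o['tool_pos']))
cams.read_camera('scene')
for p in('jaw_face','jaw_back'):
    v=finder.tip_of(p,'scene')[:1]
    if v: print(v,inv(b,back('scene',v[0]['xy'],.033)))
E
```

```text
tool_pos: [0.533, 0.1452, -0.0049]
tool_rot: [179.9, 0.1, -173.0]
force: [1.4, 3.5, 3.2]
tool_pos: [0.5396, 0.0844, -0.0061]
tool_rot: [180.0, 0.0, -173.1]
force: [2.3, 3.7, 1.1]
tool_pos: [0.5443, 0.0448, -0.0061]
tool_rot: [180.0, -0.0, -173.1]
force: [2.8, 4.2, 0.8]
[[0.02652323 0.02982285]]
[{'xy': [322.7, 279.4], 'p': 0.55}] [[ 0.04415116 -0.00497604]]
[{'xy': [335.0, 273.6], 'p': 0.97}] [[0.05196435 0.02277965]]
```

The jaw follows the finger at about 4 N. Its face is now just short of the slab's end, so I continue and carry the slab to the stop.

```bash
python3 -m creep '.001 -.0079 0 0 0;.001 -.0079 0 0 0;.001 -.0079 0 0 0;.001 -.0079 0 0 0;.001 -.0079 0 0 0'|sed -n 2,4p; python3 -m creep '.001 -.0079 0 0 0;.001 -.0079 0 0 0;.0005 -.004 0 0 0;0 0 0 0 0'|sed -n 2,4p; python3 -m creep '.0005 -.004 0 0 0;.0005 -.004 0 0 0;.0004 -.003 0 0 0;0 0 0 0 0'|sed -n 2,4p
```

```text
tool_pos: [0.5477, 0.0085, -0.0067]
tool_rot: [179.8, -0.2, -173.0]
force: [-1.5, 8.9, 0.3]
tool_pos: [0.5506, -0.0128, -0.0067]
tool_rot: [179.9, -0.1, -173.0]
force: [-0.9, 4.2, -0.7]
tool_pos: [0.552, -0.0234, -0.0067]
tool_rot: [179.9, -0.1, -173.0]
force: [-0.4, 5.1, -0.7]
```

```bash
python3 -m creep '.0003 -.003 0 0 0;.0002 -.002 0 0 0;0 0 0 0 0'|sed -n 2,4p; python3 -m creep '.0003 -.002 0 0 0;.0002 -.002 0 0 0;0 0 0 0 0'|sed -n 2,4p; python3 -m creep '.0002 -.002 0 0 0;0 0 0 0 0'|sed -n 2,4p
```

```text
tool_pos: [0.5527, -0.0283, -0.0067]
tool_rot: [179.9, -0.1, -173.0]
force: [-0.4, 5.3, -1.2]
tool_pos: [0.5528, -0.0296, -0.0067]
tool_rot: [179.7, -0.2, -172.9]
force: [-2.3, 9.9, 1.1]
tool_pos: [0.5528, -0.0296, -0.0067]
tool_rot: [179.6, -0.2, -172.9]
force: [-3.4, 13.9, 1.4]
```

The force rises to 14 N with no travel, so slab and jaw are home. I back off, lift and look.

```bash
python3 -m creep '.0003 -.002 0 0 0;0 0 0 0 0;-.001 .01 0 0 0;-.004 .03 0 0 0;0 0 .05 0 0;0 0 .05 0 0;-.02 .05 .02 0 0;-.02 .05 0 0 0'|sed -n 2,4p; python3 -m creep '-.02 .06 0 0 0;-.02 .06 0 0 0;0 .06 0 0 0;0 0 0 0 0;0 0 0 0 0'; python3 - <<'E'
from fit import *
b=np.load('b.npy')
ims={n:cams.read_camera(n) for n in('scene','top')}
g=T(b,[.0625,-.135,0])[0];g[2]=b[2]
for ns in(['scene','top'],['top'],['scene']):
  r,c,ns=fitslab(ns,g,g);print(ns,'in board',inv(b,[*r[:2],0]),np.degrees(r[2]-b[2]),c)
for p in('jaw_face','jaw_back'):
  for n in ims:
    v=finder.tip_of(p,n)[:1]
    if v: print(p,n,inv(b,back(n,v[0]['xy'],.033)),v[0]['p'])
a=np.hstack([cv2.resize(ims['top'][175:295,330:450],(400,400),interpolation=cv2.INTER_CUBIC),cv2.resize(ims['scene'][250:380,180:310],(400,400),interpolation=cv2.INTER_CUBIC)])
cv2.imwrite('pics/j.png',cv2.cvtColor(a,cv2.COLOR_RGB2BGR))
E
```

```text
tool_pos: [0.5115, 0.1013, 0.1163]
tool_rot: [-180.0, 0.3, -173.3]
force: [0.2, 0.3, 0.5]
time_s: 19.58
tool_pos: [0.4709, 0.2788, 0.1135]
tool_rot: [-179.9, -0.0, -173.2]
force: [0.2, -0.6, 0.6]
grip_width: 0.0001
grasp_force: 0.0
['scene', 'top'] in board [[ 0.06280834 -0.13400749]] 1.1122054725720656 0.4410302223271023
['top'] in board [[ 0.06347871 -0.13622145]] 2.1133770520510464 0.09163558870538091
['scene'] in board [[ 0.05428959 -0.11970646]] 10.066359120966755 0.3101701049583786
jaw_face scene [[ 0.04053803 -0.07405747]] 0.84
jaw_face top [[ 0.04953682 -0.07682415]] 0.76
jaw_back scene [[ 0.04852225 -0.0551824 ]] 0.95
jaw_back top [[ 0.04974827 -0.05444842]] 0.76
```

View pics/j.png

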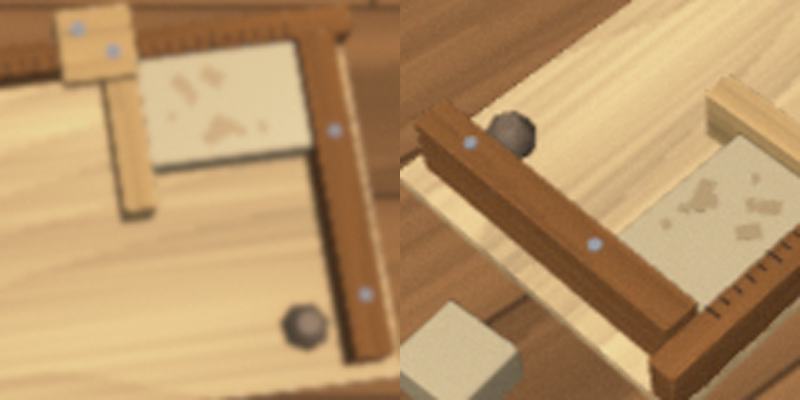

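The picture shows the slab flush against fence and stop, with the jaw closed on its other end. The top-view fit puts the slab at (0.0635, -0.136) and the jaw face at about -0.077. The pebble is where it was, and the arm is clear.

```bash
python3 -c "
from cell import ticket
print(ticket.sign_off())"
```

```text
the job is handed in; nothing more can be done
None
```

I handed the job in with the slab against the back fence and end stop and the jaw closed on its other end; the hand-in gave no verdict. On my first pass the fingertips ended about 25 mm above the reported tool position, so they went over the slab without moving it. If the straddle check uses the reported position, that pass may have failed the run.

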